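# Close and key-lock the pantry canister

## Task

Lock the wide steel canister: turn its closing ring clockwise until the lug stands at the locked mark, then take the key with the rectangular bow from the wooden block and push it fully home in the lock on the lid (the pins are sticky, so wiggle it if it catches). Only then turn the key a quarter turn clockwise to its stop and finish while still holding it turned in your grip, because the bolt springs back if you let go. Leave the other key, the block and everything else on the counter where they are.

Things in the scene. Friction and masses are not known exactly. Their poses are not given: they have to be found in the camera images.
- canister: Wide stainless steel canister, 124 mm diameter, fixed to the counter. Origin: centre of its underside, z up. Lid top 92 mm up; a round lock boss, 60 mm diameter, stands on the lid's centre up to 127 mm. On its -x side (roughly towards the robot) is the locked mark: a black line on the lid and down the wall. Stands left or right, yaw within 0.5 rad.
- lug (a point): Centre (107 mm up) of the upright lug on the aluminium closing ring (132 mm diameter, top 91.5 mm up), which turns about the canister's vertical axis. Lug 59 mm from that axis, 16 mm long radially (x axis), 12 mm thick along the ring (y axis), its top 124 mm above the counter. Pinch it from above across its 12 mm and lead it round the arc.
- ring (a joint): Angle of the closing ring, rad. 0 = lug at the locked mark (an end stop); it starts open at about -0.7 to -1.3 and grows towards 0 as the ring turns clockwise seen from above. It stays where it is left (friction about 0.12 N m).
- keyway (a point): Centre of the keyway's mouth on top of the square brass lock plug (30 mm square, in the boss, 127 mm up). z up, x along the slot; turns with the plug. Slot 17.4 by 5.4 mm, chamfered 2 mm, 34 mm deep, along the canister's x at rest. Two spring pins in the slot's narrow ends at 11 and 19 mm depth: each takes a few newtons to push past. The key enters either way round.
- lock (a joint): Angle of the lock plug, rad. 0 at rest, grows clockwise seen from above, to a stop at 1.571 (a quarter turn). A spring pushes it back to 0 (about 0.17 N m at the stop), so it returns when let go. The key has about 0.1 rad of play in the slot, so the plug lags behind the hand by that much.
- key_bow (a point): Centre of the rectangular bow of the right key (60 g, steel), upright, blade down in the block. Bow 32 mm wide (x), 10 mm thick (y), 38 mm high (z); its underside, the shoulder, is 19 mm below this centre. Centre 55 mm above the counter in the block. Blade 16 mm wide (x), 4 mm thick (y), 30 mm long, pointed, centred. Fully home, this centre is 19 mm above the keyway.
- key: The same right key; origin at the centre of its shoulder (underside of the bow), same axes as key_bow.
- block: Wooden key block fixed to the counter, 130 mm (x) by 50 mm (y) by 36 mm high, origin at the centre of its underside. Two slots, 64 mm apart along x, each hold one key, blade along x; which key is in which slot varies.
- spare: The other key, in the other slot of the block: small round bow (26 mm diameter), same blade width. Not to be used or moved. Origin at the underside of its bow.
- colander: White plastic colander, 210 mm wide, bystander.
- pestle: Wooden rolling pestle, 230 mm long and 42 mm thick, lying across in front of the robot, bystander.
- latch_canister: Slim stainless canister with flip latch, 96 mm wide, 141 mm high, bystander at the far side.
- bowl: Small glazed brown bowl, 100 mm wide, 42 mm high, between the canister and the key block, bystander.
- whisk: Whisk with dark silicone handle lying diagonally at the far side, bystander.
- mug: White mug, 76 mm wide, 85 mm high, at the left, bystander.
Mind the look-alikes: they are no part of the job. Leave any black or pink look-alike of the block alone.

How it is judged:
By the outcome, as a careful person would: the job done as asked, in the order asked, and still so for the second after the job is handed in, while the arm keeps its last pose, push and grip.
It also fails if it takes over 69 s, if anything falls off the work surface, if the arm or the gripper's body presses on something with over 40 N, if the wrist force passes 120 N, or if a joint passes its speed limit or range.

## Robot

A 7-joint arm with a two-finger parallel gripper is mounted at the origin on the work surface. World frame = base frame: x ahead of the robot, y to its left, z up, the work surface at z = 0. Lengths are in mm, angles in rad, forces in N, time in s.
With the tool pointing down it reaches from about 400 to 850 mm from the base axis. Payload 6.9 kg.
Tool frame: the origin (TCP) lies at the very end of the fingers, on their centre line; the grasp point (between the pads) lies r.hold_point_z behind it (r.hold_point_z is the distance from the TCP to the grasp point, in mm); z points along the fingers, y is the direction in which the jaws open and shut (so a half turn about z gives the same grasp; the last joint's range is limited). The gripper opens to 85 mm and grips with 20 to 120 N. Pads are 22 mm wide; open, the fingers measure 114 mm over their backs; the gripper's body (76 mm by 85 mm) begins 54 mm behind the grasp point. The pads swing forward as they close: fully open they stand 13 mm farther back than shut.
Start: joints at [1.379, 0.507, -0.238, 1.5, 0.126, 1.149, -0.155], TCP at [182.759, -597.671, 231.275] pointing down, gripper open.
Joint ranges: [-3.08, 3.08], [-0.24, 2.05], [-1.43, 1.35], [0, 2.5], [-1.52, 4.66], [0.17, 1.96], [-2.89, 2.89]. Speed limits (rad/s): [2.39, 2.39, 3.14, 3.14, 3.14, 3.14, 3.14].

## Interface

Orientations are given as a unit quaternion [x, y, z, w].
In Python, from cell import r gives the robot as it stands.
- The arm moves only by the tool play_rows, never from a script. Its argument "deltas" is a list of rows, each a list of 2 entries, a list of its own where there are three numbers: the shift along the tool's x, y, z in m, then the turn about the tool's z in degrees. A call has 1 to 12 rows; each row is the pose to reach, as a shift and turn from the pose measured when the call began, along the tool's axes at that moment; what a row does not reach only later rows make up. A row lasts 1/10 s, in which the tool goes at most 50 mm and 8.59 degrees, less where a joint would pass 70% of its speed; a pose out of reach is approached as far as the arm can. A call with a gripper value outside its range is refused whole. "jaw" is the closure in counts, from 0 (fully open) to 255 (shut), set as the call begins (left out, the last holds). The fingers move at their own pace and stop on an object; the grip force is fixed at half the most. Time passes only in rows, so rows that repeat a pose let the fingers close. It gives the time, the measured TCP pose, the force and the opening at its end, in the units of the state.
- r.get_state(): the state, without advancing time (a new reading comes with each control period).
- r.camera(name): name is "scene" or "top" or "wrist"; returns a dict with "pixels" (420x560x3 uint8, red, green, blue), "z_map" (420x560 float32, mm along the optical axis (not along the pixel's ray), 0 where there is no reading), "intrinsics" (3x3 intrinsics, pixels), "R" (3x3) and "t" (3): a world point X has camera coordinates R X + t. Camera axes: x right, y down, z forward; pixel columns grow to the right and rows downward; lengths in mm; the calibration is good to about 2 mm. A picture is of the moment at which its call begins.
- r.close_job(): hands the job in, once; it reports no verdict.
The state is a dict: "time_s": time; "joint_pos": joint angles; "qvel": joint speeds; "joint_efforts": joint torques, N m; "tcp_pos": TCP position; "eef_rot": TCP orientation; "ft_force": force on the tool from outside, world axes, zero at the start; "torque": the same for the moment, N m; "width": finger opening in mm.
Only numpy, scipy, OpenCV 4.12 (cv2) and the standard library are available. Lean on these libraries where they do the work, as an engineer would, in place of code of your own. Each camera call takes 0.05 s, during which the arm holds its last target.

## Working session

There is one attempt and no reset: what is moved stays moved. The work goes in short steps, Python scripts to look and compute and a tool call to move; the robot and the scene stay as the last step left them, time stands still between calls to the robot, and variables do not carry over. Pictures are saved under pics/ and viewed, and the job is handed in when it is done.

Besides the shell and the picture viewer there is one more tool, called as name(argument=value, ...), one argument or row to a line, values as JSON. play_rows: Moves the arm, as the interface text tells. Its arguments: {"type":"object","properties":{"deltas":{"type":"array"},"jaw":{"type":"number"}},"required":["deltas"]}

```bash
mkdir -p pics; ls
python3 - <<'E'
from cell import r
import cv2
s=r.get_state(); print(s); print(r.hold_point_z)
for n in ["scene","top","wrist"]:
    c=r.camera(n); cv2.imwrite(f"pics/{n}0.png",c["pixels"][:,:,::-1]); print(n,c["intrinsics"].tolist(),c["R"].tolist(),c["t"])
    import numpy as np; np.savez(f"{n}0.npz",**c)
E
```

```text
pics
{'time_s': 0.0, 'joint_pos': array([ 1.37948737,  0.50837816, -0.23750604,  1.50114301,  0.12570067,
        1.14892495, -0.15480772]), 'qvel': array([ 0.00116268,  0.00061885, -0.00011015, -0.00124695,  0.00055389,
        0.00016478,  0.00097938]), 'joint_efforts': array([ 9.97231814e-05, -6.20604873e+01, -2.18612708e+00, -2.49657387e+01,
        1.28769301e-02,  1.19093459e-02,  1.77439392e-05]), 'tcp_pos': array([ 182.55615083, -597.20284323,  230.40048847]), 'eef_rot': array([ 9.89008217e-01,  1.47857628e-01, -1.59572673e-04, -9.18441224e-04]), 'ft_force': array([-0.72294291,  0.02999855,  0.002435  ]), 'torque': array([-0.04587797, -0.02613763, -0.00700072]), 'width': 85.47195320007515}
18.700000000000003
scene [[403.40362573165874, 0.0, 280.91982338104947], [0.0, 403.40362573165874, 216.19006361178333], [0.0, 0.0, 1.0]] [[0.612195819097289, 0.7906943093553866, -0.0043345395150538295], [0.42654702568560504, -0.3348603339334513, -0.8401941392539831], [-0.6657881900113305, 0.512514454343471, -0.5422684022976548]] [-343.96216425 -119.43769493 1371.73214744]
top [[477.96229291391955, 0.0, 284.8620975469209], [0.0, 477.96229291391955, 205.0805173263355], [0.0, 0.0, 1.0]] [[0.0004150616761152641, -0.9998319504510957, 0.01832753613998509], [-0.9813788756308511, -0.00392764693285723, -0.1920418601636041], [0.19208157170673995, -0.017906547593778546, -0.9812155855692165]] [  17.38158477  545.6592013  1110.21591696]
wrist [[310.68580695335885, 0.0, 279.4302321003721], [0.0, 310.68580695335885, 210.174708207452], [0.0, 0.0, 1.0]] [[0.29137330530514544, -0.9566080461169209, -0.0016257490346934889], [-0.9036162898639185, -0.27578954581249465, 0.32774643722412516], [-0.3139732435226352, -0.09402750940499899, -0.9447643250181347]] [-623.06009343  -41.18069853  380.71603363]
```

View pics/top0.png

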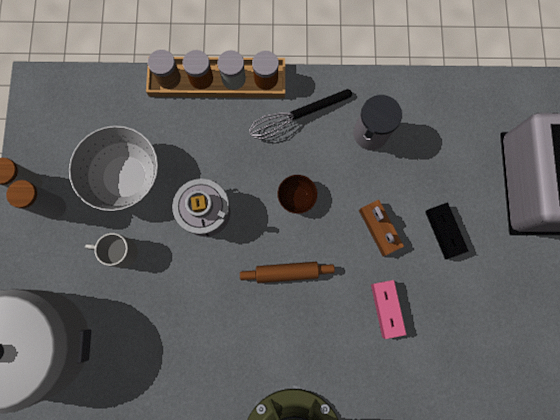

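View pics/scene0.png

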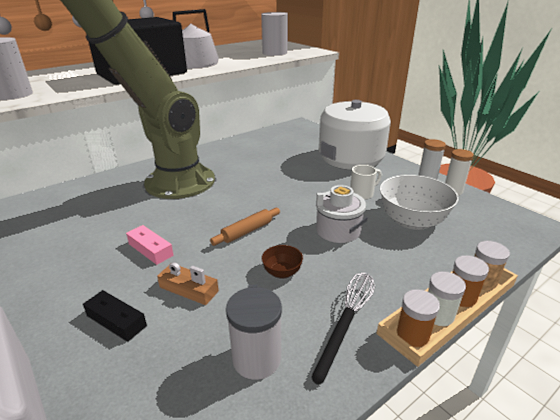

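View pics/wrist0.png

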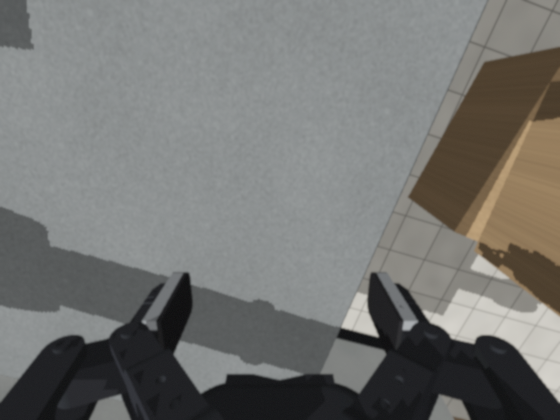

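Run:
```python
import numpy as np,cv2
t=np.load("top0.npz")["pixels"][:,:,::-1]; s=np.load("scene0.npz")["pixels"][:,:,::-1]
R=lambda a,x0,y0,w,h,f: cv2.resize(a[y0:y0+h,x0:x0+w],None,fx=f,fy=f,interpolation=cv2.INTER_CUBIC)
a=R(t,160,170,80,75,5);b=R(t,350,190,80,75,5);c=R(s,300,175,80,75,5)[:, :];d=R(s,150,250,80,60,5)
cv2.imwrite("pics/cropt.png",np.hstack([a,b])); cv2.imwrite("pics/crops.png",np.hstack([c[:300],d]))
```

```text
(no output)
```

View pics/cropt.png

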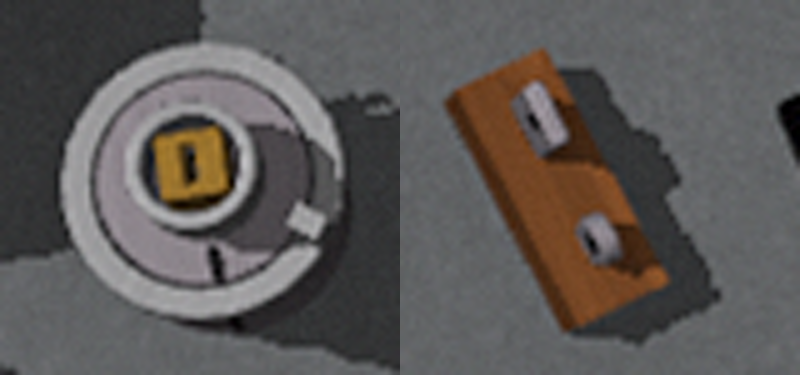

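View pics/crops.png

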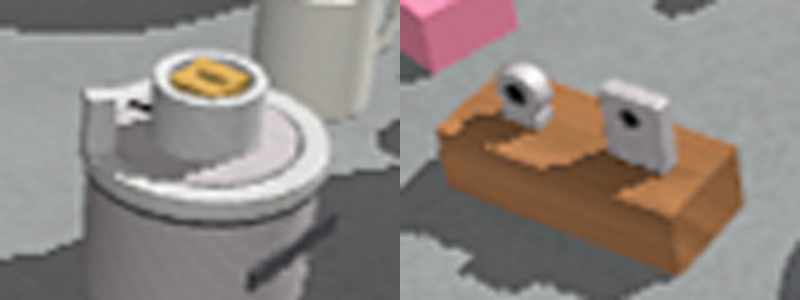

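```bash
cat > h.py <<'E'
import numpy as np,cv2
def ray(c,uv,z):
    K,R,t=c["intrinsics"],c["R"],c["t"]; uv=np.atleast_2d(np.float64(uv))
    d=(R.T@np.linalg.inv(K)@np.c_[uv,np.ones(len(uv))].T).T; o=-R.T@t
    return o+d*((z-o[2])/d[:,2])[:,None]
def proj(c,X):
    p=np.atleast_2d(X)@c["R"].T+c["t"]; p=p@c["intrinsics"].T; return p[:,:2]/p[:,2:]
def rect(c,mask,z):
    n,l,st,ce=cv2.connectedComponentsWithStats(mask.astype(np.uint8)); out=[]
    for i in range(1,n):
        if st[i,4]<15: continue
        cn=max(cv2.findContours((l==i).astype(np.uint8),0,1)[0],key=len)[:,0]
        X=ray(c,cn,z)[:,:2].astype(np.float32); out.append((st[i].tolist(),cv2.minAreaRect(X)))
    return out
E
python3 - <<'E'
from h import *
c=np.load("top0.npz"); p=c["pixels"]; hsv=cv2.cvtColor(p,cv2.COLOR_RGB2HSV)
m=(hsv[...,0]>15)&(hsv[...,0]<30)&(hsv[...,1]>130)&(hsv[...,2]>80); m[:170]=0;m[245:]=0;m[:,:170]=0;m[:,240:]=0
for o in rect(c,m,127): print("plug",o)
s=np.load("scene0.npz"); hs=cv2.cvtColor(s["pixels"],cv2.COLOR_RGB2HSV)
m=(hs[...,0]>12)&(hs[...,0]<30)&(hs[...,1]>130)&(hs[...,2]>80); m[:175]=0;m[210:]=0;m[:,:320]=0;m[:,365:]=0
for o in rect(s,m,127): print("plug scene",o)
# ring: light pixels near canister
m=(p.min(2)>140); m[:170]=0;m[245:]=0;m[:,:165]=0;m[:,235:]=0
cn=max(cv2.findContours(m.astype(np.uint8),0,1)[0],key=cv2.contourArea)[:,0]
hull=cv2.convexHull(cn)[:,0]; X=ray(c,hull,91.5)[:,:2]
print("ring",cv2.minEnclosingCircle(X.astype(np.float32)), cv2.fitEllipse(X.astype(np.float32)))
# block
m=(hsv[...,0]>3)&(hsv[...,0]<18)&(hsv[...,1]>110)&(hsv[...,2]>60); m[:190]=0;m[265:]=0;m[:,:355]=0;m[:,410:]=0
for o in rect(c,m,36): print("block",o)
print("crop lug px",ray(c,[160+306/5-.4,170+220/5-.4],124),"mark lid",ray(c,[160+213/5-.4,170+245/5-.4],92), ray(c,[160+220/5-.4,170+283/5-.4],92))
print("rect key top", ray(c,[350+143/5,190+112/5],74), ray(c,[[350+133/5,190+85/5],[350+158/5,190+148/5]],74),"hole", ray(c,[350+133/5,190+120/5],55),"shape")
print("slot",ray(c,[[160+185/5,170+144/5],[160+190/5,170+187/5]],127))
E
```

```text
plug ([191, 195, 15, 15, 165], ((536.8162231445312, 217.4887237548828), (30.969966888427734, 30.943614959716797), 10.00810432434082))
plug scene ([335, 187, 15, 7, 71], ((543.2547607421875, 215.7130584716797), (32.79470443725586, 31.42666244506836), 11.961688041687012))
ring ((536.8948364257812, 218.3582000732422), 64.70692443847656) ((536.6124877929688, 218.31475830078125), (127.64694213867188, 128.33583068847656), 27.54475212097168)
block ([359, 200, 45, 56, 976], ((493.6700439453125, -217.19813537597656), (129.88845825195312, 58.08980941772461), 25.9770565032959))
crop lug px [[511.40156862 165.16025798 124.        ]] mark lid [[505.07779296 211.83174579  92.        ]] [[487.20846932 207.99123299  92.        ]]
rect key top [[ 524.53187436 -205.05383081   74.        ]] [[ 537.65204392 -200.73778269   74.        ]
 [ 507.12792643 -211.5773083    74.        ]] hole [[ 523.99860121 -204.17898407   55.        ]] shape
slot [[544.82684751 219.66641618 127.        ]
 [524.94026811 216.70030567 127.        ]]
```

```bash
cat >> h.py <<'E'
def head(s):
    x,y,z,w=s["eef_rot"]; from scipy.spatial.transform import Rotation as Ro
    return Ro.from_quat(s["eef_rot"]).as_matrix()
def delta(s,X,h):
    M=head(s); hd=np.degrees(np.arctan2(M[1,0],M[0,0]))
    d=M.T@(np.array(X)-s["tcp_pos"])/1000
    return np.round(d,4).tolist(), round((hd-h+180)%360-180,2), round(hd,2)
def st(s): print("t",round(s["time_s"],2),"q",np.round(s["joint_pos"],2).tolist(),"tcp",np.round(s["tcp_pos"],1).tolist(),"F",np.round(s["ft_force"],1).tolist(),"w",round(s["width"],1))
def snap(r,n,f):
    c=r.camera(n); cv2.imwrite(f"pics/{f}.png",c["pixels"][:,:,::-1]); np.savez(f+".npz",**c); return c
E
python3 - <<'E'
from h import *
from cell import r
s=r.get_state(); print(head(s)); print(delta(s,(420,-330,230),20),delta(s,(470,-225,230),20))
E
```

```text
[[ 9.56289286e-01  2.92421989e-01 -4.26873421e-04]
 [ 2.92422299e-01 -9.56288425e-01  1.28326326e-03]
 [-3.29597186e-05 -1.35199821e-03 -9.99999086e-01]]
([0.3052, -0.1862, 0.0009], np.float64(-3.0), np.float64(17.0)) ([0.3837, -0.272, 0.001], np.float64(-3.0), np.float64(17.0))
```

play_rows(
  deltas=[
    [[0.038,-0.023,0],0],
    [[0.076,-0.046,0],0],
    [[0.114,-0.07,0],-1],
    [[0.152,-0.093,0],-1],
    [[0.19,-0.116,0],-2],
    [[0.228,-0.14,0],-2],
    [[0.267,-0.163,0],-3],
    [[0.305,-0.186,0],-3],
    [[0.33,-0.215,0],-3],
    [[0.36,-0.245,0],-3],
    [[0.384,-0.272,0],-3],
    [[0.384,-0.272,0],-3],
  ],
)

```text
time_s: 1.35
tcp_pos: [472.7, -218.9, 231.2]
eef_rot: [0.984, 0.178, 0.001, -0.002]
ft_force: [-0.0, 0.6, 0.1]
width: 85.5
```

Run:
```python
from h import *
from cell import r
s=r.get_state(); st(s); print(delta(s,(470,-225,230),20)); snap(r,"wrist","w1")
```

```text
t 1.35 q [0.65, 0.36, -0.37, 1.77, 0.14, 1.04, -0.98] tcp [472.7, -218.9, 231.2] F [-0.0, 0.6, 0.1] w 85.5
([-0.0047, 0.0047, 0.0012], np.float64(0.49), np.float64(20.49))
```

View pics/w1.png

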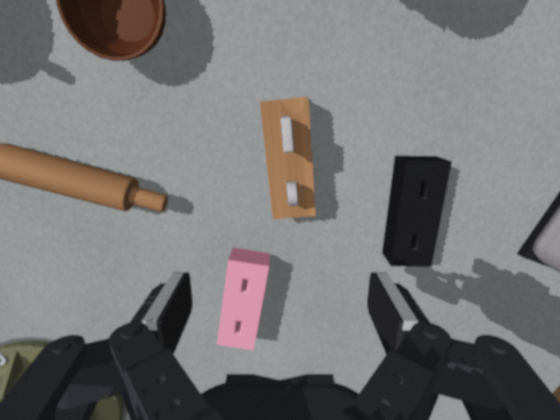

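Run:
```python
from h import *
from cell import r
s=r.get_state(); print(delta(s,(511,165,230),-116))
c=np.load("w1.npz"); p=c["pixels"]; hsv=cv2.cvtColor(p,cv2.COLOR_RGB2HSV)
m=(hsv[...,1]<60)&(p.min(2)>125); m[:100]=0; m[220:]=0; m[:,:255]=0; m[:,:278]=0; m[:,305:]=0
for o in rect(c,m,74): print(o)
m=(hsv[...,0]>3)&(hsv[...,0]<18)&(hsv[...,1]>110)&(hsv[...,2]>50); m[:90]=0;m[225:]=0;m[:,:255]=0;m[:,325:]=0
for o in rect(c,m,36): print("block",o)
```

```text
([0.1716, -0.3492, 0.0018], np.float64(136.32), np.float64(20.32))
([280, 117, 13, 35, 361], ((528.2338256835938, -203.37045288085938), (31.791379928588867, 9.778914451599121), 25.655746459960938))
([286, 182, 11, 22, 208], ((476.7409973144531, -228.06585693359375), (21.863597869873047, 9.94250202178955), 21.423891067504883))
([278, 218, 15, 2, 24], ((448.8541564941406, -232.21409606933594), (1.0966593027114868, 14.390473365783691), 20.50285530090332))
block ([261, 98, 53, 119, 4175], ((499.08856201171875, -218.33551025390625), (126.67388916015625, 47.13576889038086), 25.854217529296875))
```

play_rows(
  deltas=[
    [[0.018,-0.035,0],-8.5],
    [[0.036,-0.07,0],-17],
    [[0.054,-0.105,0],-25.5],
    [[0.072,-0.14,0],-34],
    [[0.09,-0.175,0],-42.5],
    [[0.11,-0.21,0],-51],
    [[0.125,-0.245,0],-59.5],
    [[0.145,-0.28,0],-68],
    [[0.16,-0.315,0],-76.5],
    [[0.17,-0.346,0],-85],
    [[0.17,-0.346,0],-93.5],
    [[0.17,-0.346,0],-102],
  ],
)

```text
time_s: 2.6
tcp_pos: [510.8, 161.3, 231.6]
eef_rot: [0.479, 0.878, 0.001, -0.001]
ft_force: [-0.2, 0.1, -0.8]
width: 85.4
```

Run:
```python
from h import *
from cell import r
s=r.get_state(); st(s); print(delta(s,(511,165,230),-116))
```

```text
t 2.6 q [0.23, 0.47, -0.88, 1.73, 0.39, 1.13, -0.2] tcp [510.8, 161.3, 231.6] F [-0.2, 0.1, -0.8] w 85.4
([0.0031, 0.0022, 0.0016], np.float64(-121.29), np.float64(122.71))
```

play_rows(
  deltas=[
    [[0,0,0],-8.5],
    [[0,0,0],-17],
    [[0,0,0],-25.5],
    [[0,0,0],-34],
    [[0,0,0],-42.5],
    [[0,0,0],-51],
    [[0,0,0],-59.5],
    [[0,0,0],-68],
    [[0,0,0],-76.5],
    [[0,0,0],-85],
    [[0,0,0],-93.5],
    [[0,0,0],-102],
  ],
  jaw=90,
)

```text
time_s: 3.8
tcp_pos: [511.4, 159.4, 230.9]
eef_rot: [-0.382, 0.924, 0.001, -0.0]
ft_force: [-0.2, 0.6, 0.5]
width: 55.3
```

Run:
```python
from h import *
from cell import r
s=r.get_state(); st(s); print(delta(s,(511,165,200),-116)); snap(r,"wrist","w2")
```

```text
t 3.8 q [0.43, 0.67, -1.36, 1.73, 0.67, 1.32, 1.29] tcp [511.4, 159.4, 230.9] F [-0.2, 0.6, 0.5] w 55.3
([-0.0037, 0.0043, 0.0309], np.float64(-19.09), np.float64(-135.09))
```

View pics/w2.png

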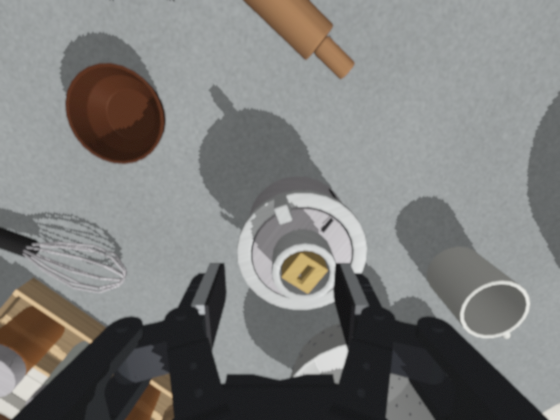

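Run:
```python
from h import *
c=np.load("w2.npz"); p=c["pixels"]; hsv=cv2.cvtColor(p,cv2.COLOR_RGB2HSV)
m=(hsv[...,0]>15)&(hsv[...,0]<30)&(hsv[...,1]>110)&(hsv[...,2]>80); m[:240]=0;m[305:]=0;m[:,:270]=0;m[:,334:]=0
for o in rect(c,m,127): print("plug",o)
im=cv2.resize(p[170:320,220:380,::-1],None,fx=5,fy=5,interpolation=cv2.INTER_CUBIC)[:600]; cv2.imwrite("pics/w2c.png",im)
```

```text
plug ([283, 253, 44, 23, 344], ((532.2356567382812, 210.45594787597656), (19.67194175720215, 38.974517822265625), 54.07121658325195))
plug ([295, 264, 21, 21, 217], ((539.2288818359375, 219.95635986328125), (22.633033752441406, 10.179388999938965), 9.940753936767578))
```

View pics/w2c.png

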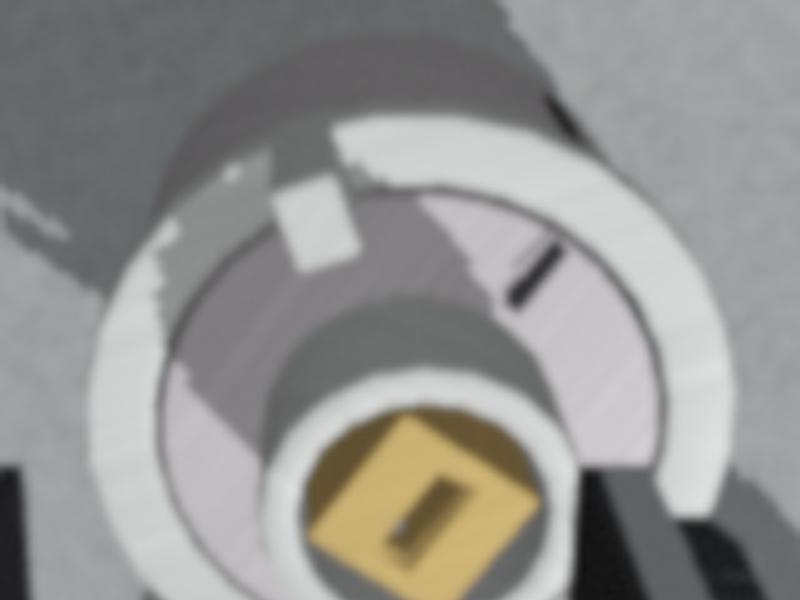

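play_rows(
  deltas=[
    [[0,0,0],-4],
    [[0,0,0],-8],
    [[0,0,0],-12],
    [[0,0,0],-12],
  ],
)

```text
time_s: 4.25
tcp_pos: [511.8, 158.0, 230.3]
eef_rot: [-0.479, 0.878, 0.0, -0.001]
ft_force: [0.3, 0.3, -0.7]
width: 55.6
```

Run:
```python
from h import *
from cell import r
s=r.get_state(); st(s); print(delta(s,(511,165,200),-116))
c=np.load("w2.npz")
print(ray(c,[220+307/5,170+218/5],124), "mark",ray(c,[[220+535/5,170+275/5]],92))
```

```text
t 4.25 q [0.44, 0.68, -1.38, 1.73, 0.69, 1.33, 1.49] tcp [511.8, 158.0, 230.3] F [0.3, 0.3, -0.7] w 55.6
([-0.0055, 0.0045, 0.0303], np.float64(-6.79), np.float64(-122.79))
[[513.82661555 165.03383695 124.        ]] mark [[498.88689086 213.09570778  92.        ]]
```

Run:
```python
from h import *
c=np.load("w2.npz")
A=ray(c,np.array([[408,412],[540,500],[308,540]])/5+[220,170],127)
print(A, (A[1]+A[2])/2); d=A[1]-A[0]; print(np.degrees(np.arctan2(d[1],d[0])), d, np.degrees(np.arctan2(*(A[2]-A[0])[[1,0]])))
S=ray(c,np.array([[446,485],[402,550]])/5+[220,170],127); print(S)
```

```text
[[526.19240352 202.42555309 127.        ]
 [521.64837652 231.88009273 127.        ]
 [556.78403147 208.1628179  127.        ]] [539.216204   220.02145531 127.        ]
98.77002667211701 [-4.54402700e+00  2.94545396e+01  2.84217094e-14] 10.622069899529528
[[531.44256827 217.70430542 127.        ]
 [546.23126442 221.73849634 127.        ]]
```

Run:
```python
from h import *
from cell import r
s=r.get_state(); print(delta(s,(512.5,165,100),-116))
```

```text
([-0.0064, 0.003, 0.1302], np.float64(-6.79), np.float64(-122.79))
```

play_rows(
  deltas=[
    [[-0.006,0.003,0.0],-3],
    [[-0.006,0.003,0.02],-7],
    [[-0.006,0.003,0.05],-7],
    [[-0.006,0.003,0.08],-7],
    [[-0.006,0.003,0.1],-7],
    [[-0.006,0.003,0.1],-7],
  ],
)

```text
time_s: 4.85
tcp_pos: [511.5, 162.7, 127.6]
eef_rot: [-0.53, 0.848, 0.001, -0.003]
ft_force: [-0.2, -0.0, 0.7]
width: 55.2
```

Run:
```python
from h import *
from cell import r
s=r.get_state(); st(s); print(delta(s,(512.5,165,100),-116)); snap(r,"wrist","w3")
```

```text
t 4.85 q [0.38, 0.8, -1.29, 1.86, 0.84, 1.18, 1.47] tcp [511.5, 162.7, 127.6] F [-0.2, -0.0, 0.7] w 55.2
([-0.0026, -0.0, 0.0276], np.float64(-0.03), np.float64(-116.03))
```

View pics/w3.png

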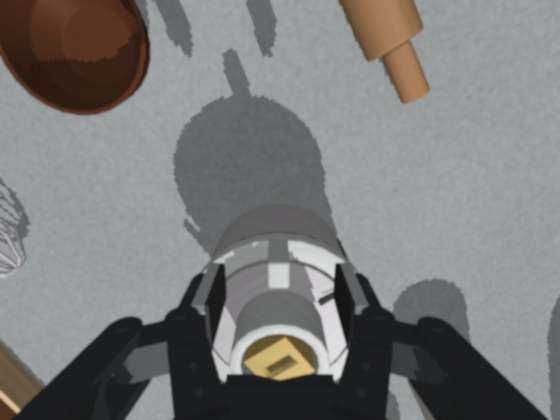

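play_rows(
  deltas=[
    [[-0.003,0,0.012],0],
    [[-0.003,0,0.022],0],
    [[-0.003,0,0.028],0],
    [[-0.003,0,0.028],0],
  ],
)

```text
time_s: 5.3
tcp_pos: [513.0, 166.1, 100.7]
eef_rot: [-0.53, 0.848, 0.001, -0.003]
ft_force: [0.0, -0.8, -0.4]
width: 55.2
```

play_rows(
  deltas=[
    [[0,0,0],0],
    [[0,0,0],0],
    [[0,0,0],0],
    [[0,0,0],0],
    [[0,0,0],0],
    [[0,0,0],0],
  ],
  jaw=255,
)

```text
time_s: 5.9
tcp_pos: [513.2, 166.1, 101.1]
eef_rot: [-0.53, 0.848, 0.0, -0.002]
ft_force: [-0.2, -2.0, 6.3]
width: 10.5
```

Run:
```python
from h import *
from cell import r
s=r.get_state(); st(s); print(delta(s,(512.5,165,100),-116)); snap(r,"wrist","w4")
```

```text
t 5.9 q [0.35, 0.83, -1.26, 1.89, 0.88, 1.14, 1.44] tcp [513.2, 166.1, 101.1] F [-0.2, -2.0, 6.3] w 10.5
([0.0013, 0.0001, 0.0011], np.float64(-0.0), np.float64(-116.0))
```

View pics/w4.png

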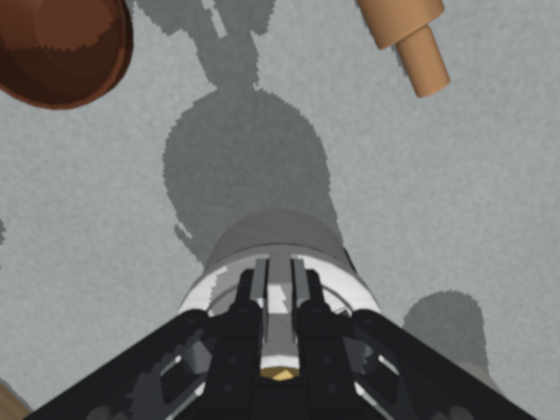

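play_rows(
  deltas=[
    [[-0.0002,0.0051,0],5],
    [[-0.0009,0.0102,0],10],
    [[-0.002,0.0151,0],15],
    [[-0.0035,0.02,0],20],
    [[-0.0055,0.0247,0],25],
    [[-0.0078,0.0293,0],30],
    [[-0.0078,0.0293,0],30],
  ],
)

```text
time_s: 6.65
tcp_pos: [490.3, 186.2, 101.2]
eef_rot: [-0.292, 0.956, -0.0, -0.002]
ft_force: [1.4, 0.6, -1.0]
width: 10.5
```

Run:
```python
from h import *
from cell import r
s=r.get_state(); st(s); print(delta(s,s["tcp_pos"],170),s["torque"])
d=s["tcp_pos"][:2]-[538,219]; print(np.hypot(*d),np.degrees(np.arctan2(d[1],d[0])))
```

```text
t 6.65 q [0.27, 0.74, -1.14, 1.93, 0.8, 1.03, 0.93] tcp [490.3, 186.2, 101.2] F [1.4, 0.6, -1.0] w 10.5
([0.0, 0.0, 0.0], np.float64(43.96), np.float64(-146.04)) [ 0.09724765 -0.16214979 -0.09595085]
57.91231007136068 -145.5364611236207
```

play_rows(
  deltas=[
    [[-0.0003,0.0061,0],6],
    [[-0.0013,0.0121,0],12],
    [[-0.0028,0.0179,0],18],
    [[-0.0042,0.0217,0],22],
    [[-0.005,0.0236,0],24],
    [[-0.005,0.0236,0],24],
  ],
)

```text
time_s: 7.25
tcp_pos: [481.4, 208.6, 101.2]
eef_rot: [-0.088, 0.996, -0.001, -0.002]
ft_force: [0.6, 0.5, -0.2]
width: 10.5
```

Run:
```python
from h import *
from cell import r
s=r.get_state(); st(s); print(delta(s,s["tcp_pos"],-170),s["torque"])
d=s["tcp_pos"][:2]-[538,219]; print(np.hypot(*d),np.degrees(np.arctan2(d[1],d[0]))); snap(r,"wrist","w5"); snap(r,"top","t5")
```

```text
t 7.25 q [0.18, 0.69, -1.03, 1.93, 0.72, 0.96, 0.54] tcp [481.4, 208.6, 101.2] F [0.6, 0.5, -0.2] w 10.5
([0.0, 0.0, 0.0], np.float64(0.07), np.float64(-169.93)) [ 0.08478632 -0.17534345 -0.10232916]
57.594864514105055 -169.60473129881223
```

View pics/w5.png

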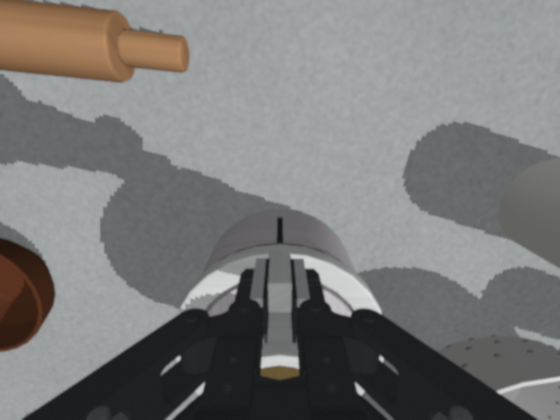

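play_rows(
  deltas=[
    [[0,0.001,0],1],
    [[0,0.002,0],2],
    [[0,0.002,0],2],
  ],
)

```text
time_s: 7.65
tcp_pos: [481.3, 208.7, 101.1]
eef_rot: [-0.071, 0.997, -0.002, -0.002]
ft_force: [1.9, -7.5, 5.1]
width: 10.5
```

Run:
```python
from h import *
from cell import r
s=r.get_state(); st(s); print(delta(s,s["tcp_pos"],-170),s["torque"])
```

```text
t 7.65 q [0.17, 0.68, -1.02, 1.93, 0.72, 0.96, 0.51] tcp [481.3, 208.7, 101.1] F [1.9, -7.5, 5.1] w 10.5
([0.0, 0.0, 0.0], np.float64(-1.9), np.float64(-171.9)) [-1.10410464 -0.24678949  0.75526681]
```

play_rows(
  deltas=[
    [[0,-0.001,0],-1],
    [[0,-0.001,0],-2],
    [[0,-0.001,0],-2],
  ],
)

```text
time_s: 7.95
tcp_pos: [481.4, 208.3, 101.2]
eef_rot: [-0.088, 0.996, -0.002, -0.002]
ft_force: [0.9, 1.1, -0.5]
width: 10.7
```

play_rows(
  deltas=[
    [[0,0,0],0],
    [[0,0,0],0],
    [[0,0,0],0],
    [[0,0,0],0],
    [[0,0,-0.01],0],
    [[0,0,-0.03],0],
    [[0,0,-0.06],0],
    [[0,0,-0.09],0],
    [[0,0,-0.12],0],
    [[0,0,-0.13],0],
  ],
  jaw=90,
)

```text
time_s: 8.95
tcp_pos: [482.4, 210.1, 234.7]
eef_rot: [-0.089, 0.996, -0.001, -0.0]
ft_force: [1.2, 0.5, 0.3]
width: 55.1
```

Run:
```python
from h import *
from cell import r
s=r.get_state(); st(s); print(delta(s,(528,-203,180),-154.3)); snap(r,"wrist","w6");snap(r,"top","t6")
```

```text
t 8.95 q [0.27, 0.55, -1.16, 1.75, 0.54, 1.21, 0.71] tcp [482.4, 210.1, 234.7] F [1.2, 0.5, 0.3] w 55.1
([0.0281, -0.4145, 0.0554], np.float64(-15.53), np.float64(-169.83))
```

View pics/w6.png

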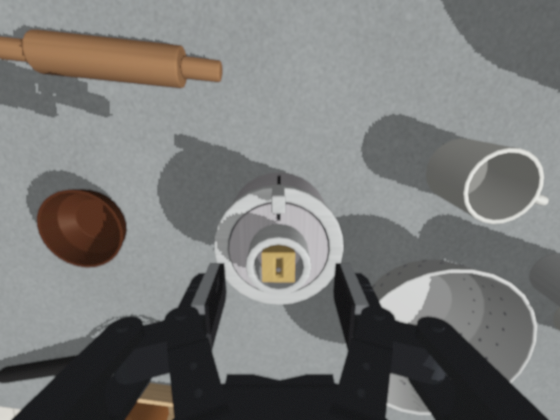

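play_rows(
  deltas=[
    [[0.003,-0.04,0],-2],
    [[0.006,-0.08,0],-4],
    [[0.008,-0.125,0],-5],
    [[0.011,-0.17,0],-7],
    [[0.014,-0.21,0.01],-9],
    [[0.017,-0.255,0.02],-11],
    [[0.02,-0.3,0.03],-12],
    [[0.023,-0.345,0.04],-14],
    [[0.026,-0.385,0.055],-15.5],
    [[0.028,-0.4145,0.055],-15.5],
    [[0.028,-0.4145,0.055],-15.5],
  ],
)

```text
time_s: 10.15
tcp_pos: [526.3, -209.1, 176.0]
eef_rot: [-0.218, 0.976, -0.001, -0.003]
ft_force: [0.2, -0.2, 0.0]
width: 55.1
```

Run:
```python
from h import *
from cell import r
s=r.get_state(); st(s); print(delta(s,(528,-203,120),-154.3)); snap(r,"wrist","w7");
c=np.load("w6.npz"); p=c["pixels"]; hsv=cv2.cvtColor(p,cv2.COLOR_RGB2HSV)
m=(hsv[...,0]>15)&(hsv[...,0]<30)&(hsv[...,1]>110)&(hsv[...,2]>80); m[:240]=0;m[290:]=0;m[:,:250]=0;m[:,310:]=0
for o in rect(c,m,127): print("plug",o)
```

```text
t 10.15 q [1.03, 0.74, -1.25, 1.73, 0.74, 1.24, 1.61] tcp [526.3, -209.1, 176.0] F [0.2, -0.2, 0.0] w 55.1
([-0.0045, 0.0048, 0.056], np.float64(-0.49), np.float64(-154.79))
plug ([263, 246, 31, 34, 716], ((534.365234375, 218.84678649902344), (33.49559783935547, 26.772184371948242), 10.169394493103027))
```

View pics/w7.png

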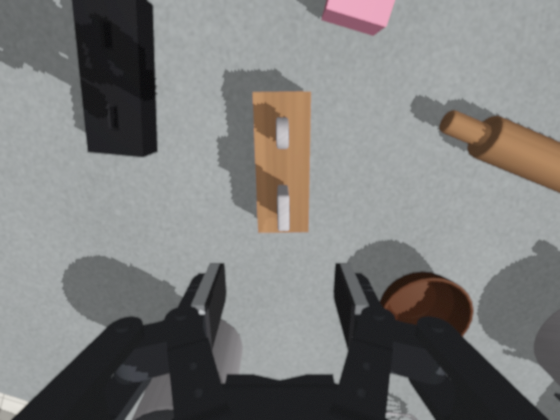

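Run:
```python
from h import *
c=np.load("w7.npz"); p=c["pixels"]; hsv=cv2.cvtColor(p,cv2.COLOR_RGB2HSV)
m=(hsv[...,1]<70)&(p.min(2)>110); m[:110]=0; m[232:]=0; m[:,:272]=0; m[:,296:]=0
for o in rect(c,m,74): print(o)
m=(hsv[...,0]>3)&(hsv[...,0]<18)&(hsv[...,1]>110)&(hsv[...,2]>50); m[:85]=0;m[240:]=0;m[:,:250]=0;m[:,315:]=0
for o in rect(c,m,36): print("block",o)
cv2.imwrite("pics/w7c.png",cv2.resize(p[90:240,230:340,::-1],None,fx=4,fy=4,interpolation=cv2.INTER_CUBIC))
```

```text
([276, 118, 13, 31, 389], ((468.89398193359375, -233.0081329345703), (22.370851516723633, 9.311100006103516), 25.147518157958984))
([277, 194, 13, 38, 466], ((527.0081787109375, -204.72105407714844), (32.685089111328125, 10.115798950195312), 25.714515686035156))
block ([254, 93, 55, 138, 5860], ((498.53265380859375, -218.8151397705078), (126.24330139160156, 47.01453399658203), 25.928415298461914))
```

View pics/w7c.png

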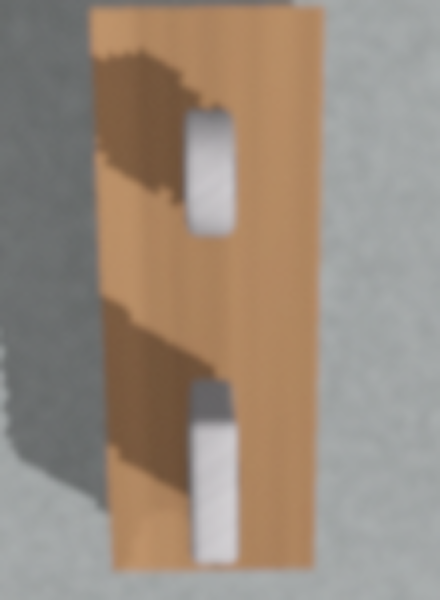

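Run:
```python
from h import *
from cell import r
s=r.get_state(); print(delta(s,(527.6,-204.1,80),-154.2)); c=np.load("top0.npz"); print(ray(c,[381,115],141))
```

```text
([-0.0021, 0.0012, 0.0969], np.float64(-0.4), np.float64(-154.6))
[[ 744.03100195 -204.72518871  141.        ]]
```

play_rows(
  deltas=[
    [[-0.002,0.001,0.02],-0.4],
    [[-0.002,0.001,0.05],-0.4],
    [[-0.002,0.001,0.08],-0.4],
    [[-0.002,0.001,0.09],-0.4],
    [[-0.002,0.001,0.09],-0.4],
    [[-0.002,0.001,0.09],-0.4],
  ],
)

```text
time_s: 10.8
tcp_pos: [528.3, -203.4, 87.9]
eef_rot: [-0.224, 0.975, -0.0, -0.001]
ft_force: [-0.2, -1.1, 0.2]
width: 55.3
```

Run:
```python
from h import *
from cell import r
c=snap(r,"wrist","w8");s=r.get_state(); st(s); print(delta(s,(527.6,-204.1,43),-154.2));
```

```text
t 10.85 q [0.98, 0.83, -1.16, 1.83, 0.87, 1.1, 1.51] tcp [528.5, -203.7, 88.3] F [-0.2, 0.3, 0.8] w 55.6
([0.0009, 0.0, 0.0453], np.float64(0.04), np.float64(-154.16))
```

View pics/w8.png

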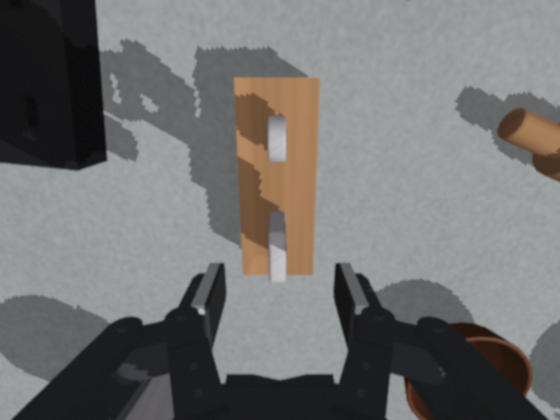

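play_rows(
  deltas=[
    [[0.001,0,0.015],0],
    [[0.001,0,0.03],0],
    [[0.001,0,0.042],0],
    [[0.001,0,0.045],0],
    [[0.001,0,0.045],0],
    [[0.001,0,0.045],0],
  ],
)

```text
time_s: 11.45
tcp_pos: [527.7, -204.0, 43.4]
eef_rot: [-0.224, 0.975, -0.0, -0.001]
ft_force: [0.1, -0.6, 0.6]
width: 55.3
```

play_rows(
  deltas=[
    [[0,0,0],0],
    [[0,0,0],0],
    [[0,0,0],0],
    [[0,0,0],0],
    [[0,0,0],0],
    [[0,0,0],0],
    [[0,0,0],0],
  ],
  jaw=255,
)

```text
time_s: 12.15
tcp_pos: [528.0, -204.1, 43.8]
eef_rot: [-0.224, 0.975, -0.001, -0.001]
ft_force: [-0.5, -1.4, 5.1]
width: 9.1
```

Run:
```python
from h import *
from cell import r
c=snap(r,"wrist","w9");s=r.get_state(); st(s); print(delta(s,(527.6,-204.1,43),-154.2),s["torque"])
```

```text
t 12.2 q [0.95, 0.88, -1.11, 1.87, 0.94, 1.03, 1.45] tcp [528.0, -204.1, 43.8] F [-1.0, -0.8, 6.5] w 9.5
([0.0003, 0.0001, 0.0008], np.float64(0.04), np.float64(-154.16)) [-0.16951199  0.14549459 -0.00687812]
```

View pics/w9.png

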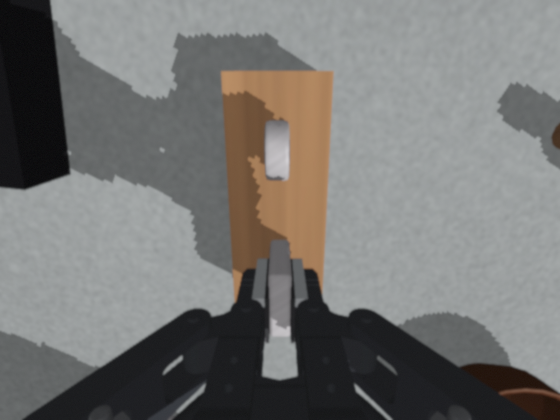

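play_rows(
  deltas=[
    [[0,0,-0.008],0],
    [[0,0,-0.02],0],
    [[0,0,-0.035],0],
    [[0,0,-0.05],0],
    [[0,0,-0.085],0],
    [[0,0,-0.12],0],
    [[0,0,-0.15],0],
    [[0,0,-0.17],0],
    [[0,0,-0.17],0],
  ],
)

```text
time_s: 13.1
tcp_pos: [529.6, -202.9, 217.8]
eef_rot: [-0.224, 0.975, -0.002, 0.002]
ft_force: [0.5, 0.8, -0.8]
width: 8.8
```

Run:
```python
from h import *
from cell import r
c=snap(r,"wrist","w10");s=r.get_state(); st(s); print(delta(s,(538.4,218.7,205),-169.9),s["torque"])
```

```text
t 13.15 q [1.04, 0.7, -1.28, 1.68, 0.69, 1.3, 1.65] tcp [528.7, -203.4, 215.8] F [0.4, 0.4, -1.2] w 9.2
([-0.1928, 0.3756, 0.0097], np.float64(15.76), np.float64(-154.14)) [ 0.0077474   0.01941112 -0.04401537]
```

View pics/w10.png

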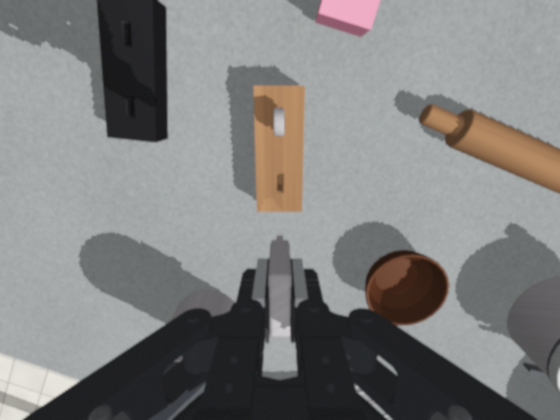

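play_rows(
  deltas=[
    [[-0.015,0.028,0],1],
    [[-0.035,0.065,0],2.5],
    [[-0.055,0.105,0],4],
    [[-0.075,0.145,0],6],
    [[-0.095,0.185,0],8],
    [[-0.115,0.225,0],9.5],
    [[-0.135,0.265,0],11],
    [[-0.155,0.305,0],13],
    [[-0.175,0.34,0],14.5],
    [[-0.187,0.365,0],15.8],
    [[-0.193,0.3755,0.005],15.8],
    [[-0.193,0.3755,0.01],15.8],
  ],
)

```text
time_s: 14.35
tcp_pos: [537.9, 220.0, 203.8]
eef_rot: [-0.089, 0.996, -0.001, 0.0]
ft_force: [-0.3, -1.3, -0.7]
width: 8.9
```

play_rows(
  deltas=[
    [[0,0,0],0],
    [[0,0,0],0],
  ],
)

```text
time_s: 14.55
tcp_pos: [538.1, 217.8, 203.0]
eef_rot: [-0.089, 0.996, -0.002, -0.001]
ft_force: [-0.4, 0.2, -0.3]
width: 9.1
```

Run:
```python
from h import *
from cell import r
c=snap(r,"wrist","w11");s=r.get_state(); st(s); print(delta(s,(538.4,218.7,175),-169.9),s["torque"]); c=snap(r,"top","t11"); d=snap(r,"scene","s11")
p=d["pixels"][140:260,280:400,::-1]; q=c["pixels"][150:270,150:270,::-1]
cv2.imwrite("pics/ts11.png",np.hstack([cv2.resize(a,(400,400),interpolation=cv2.INTER_CUBIC) for a in (p,q)]))
```

```text
t 14.6 q [0.2, 0.65, -1.09, 1.66, 0.61, 1.22, 0.72] tcp [538.2, 218.0, 203.4] F [-0.3, 0.1, -0.1] w 8.8
([-0.0003, 0.0008, 0.0284], np.float64(0.04), np.float64(-169.86)) [-0.01884511 -0.02418004 -0.06007216]
```

View pics/w11.png

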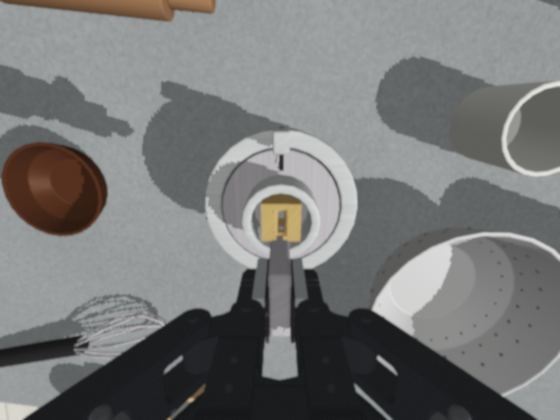

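View pics/ts11.png

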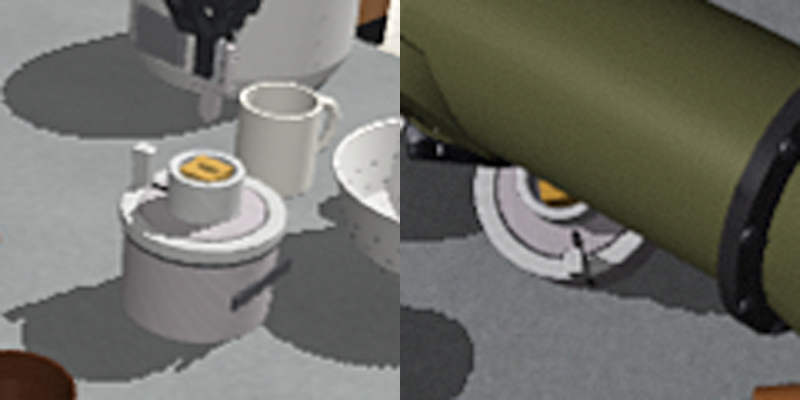

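Run:
```python
from h import *
c=np.load("w11.npz"); p=c["pixels"]
cv2.imwrite("pics/w11c.png",cv2.resize(p[185:345,230:330,::-1],None,fx=3.7*1,fy=3.7,interpolation=cv2.INTER_CUBIC))
A=ray(c,[[281.5,222]],127); print(A)
```

```text
[[538.33180695 220.19116532 127.        ]]
```

View pics/w11c.png

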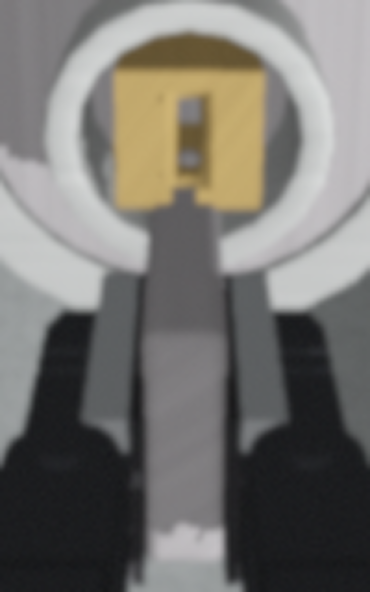

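Run:
```python
from h import *
u=np.array([np.cos(np.radians(10.15)),np.sin(np.radians(10.15))])
c=np.load("w11.npz")
for v in (68,95): 
    X=ray(c,[[230+191/3.7,185+v/3.7]],127)[0]; print(v,X, X[:2]@u)
for y in (30,240):pass
# boss outer top edge (white ring) top/bottom: crop y 8 
X=ray(c,[[230+190/3.7,185+8/3.7]],127)[0]; print("boss",X,X[:2]@u+30)
X=ray(c,[[230+47/3.7,185+135/3.7],[230+331/3.7,185+135/3.7]],127); print("boss LR",X,X.mean(0), X.mean(0)[:2]@[-u[1],u[0]], np.hypot(*(X[1]-X[0])[:2]))
for n,b in (("w6",(240,290,250,310)),):
    d=np.load(n+".npz"); q=d["pixels"]; cv2.imwrite("pics/w6c.png",cv2.resize(q[180:310,210:350,::-1],None,fx=5,fy=4.6,interpolation=cv2.INTER_CUBIC))
print(u@[538.2,218.0])
```

```text
68 [523.8511768  217.67163172 127.        ] 554.0121422620729
95 [529.44787994 218.68131831 127.        ] 559.6991885362633
boss [511.76604675 215.29279424 127.        ] 571.6969347545348
boss LR [[543.07793653 191.42082727 127.        ]
 [532.88805455 248.16631451 127.        ]] [537.98299554 219.79357089 127.        ] 121.54726674436733 57.65313535750575
568.194270026832
```

View pics/w6c.png

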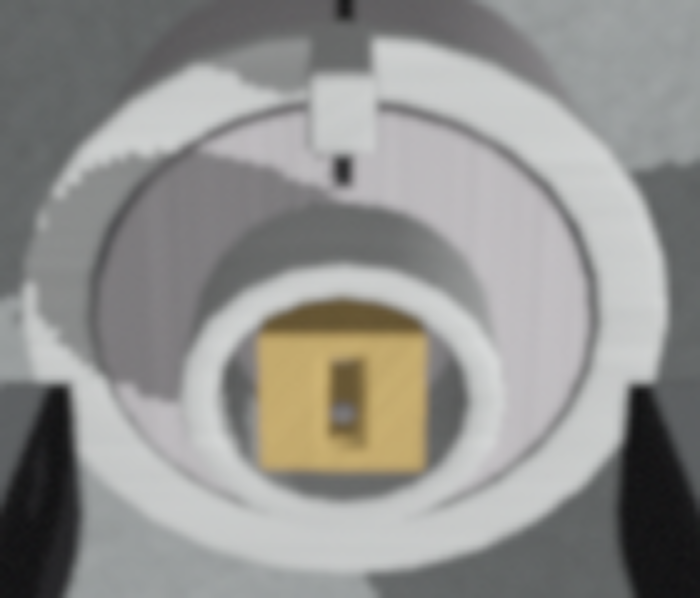

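Run:
```python
from h import *
d=np.load("w6.npz");u=np.array([np.cos(np.radians(10.15)),np.sin(np.radians(10.15))])
X=ray(d,[[210+342/5,180+330/4.6],[210+342/5,180+470/4.6],[210+347/5,180+360/4.6],[210+347/5,180+447/4.6]],127)[:,:2]; print(X@u, X@[-u[1],u[0]])
from cell import r
s=r.get_state(); u2=u*568.8+np.array([-u[1],u[0]])*121.3; print(u2,delta(s,(*u2,172),-169.85))
```

```text
[553.46007943 584.67959386 559.96088678 579.39279999] [121.61003648 121.55257101 122.49601042 122.48075606]
[538.52195891 219.63886217] ([-0.0004, 0.0011, 0.0318], np.float64(0.0), np.float64(-169.85))
```

play_rows(
  deltas=[
    [[-0.0006,0.0013,0.01],0],
    [[-0.0006,0.0013,0.02],0],
    [[-0.0006,0.0013,0.028],0],
    [[-0.0006,0.0013,0.03],0],
    [[-0.0006,0.0013,0.03],0],
  ],
)

```text
time_s: 15.2
tcp_pos: [538.4, 219.8, 173.2]
eef_rot: [-0.089, 0.996, -0.002, -0.0]
ft_force: [-1.1, -0.1, 0.0]
width: 8.7
```

Run:
```python
from h import *
from cell import r
c=snap(r,"wrist","w12");s=r.get_state(); st(s); print(delta(s,(538.6,219.8,150),-169.85),s["torque"])
cv2.imwrite("pics/w12c.png",cv2.resize(c["pixels"][185:345,210:350,::-1],None,fx=3.7*1,fy=3.7,interpolation=cv2.INTER_CUBIC))
```

```text
t 15.25 q [0.19, 0.68, -1.07, 1.69, 0.64, 1.17, 0.69] tcp [538.6, 220.0, 173.7] F [-0.4, 0.4, -1.1] w 8.9
([0.0, -0.0001, 0.0237], np.float64(0.02), np.float64(-169.83)) [-0.00850762  0.02109578 -0.02518051]
```

View pics/w12c.png

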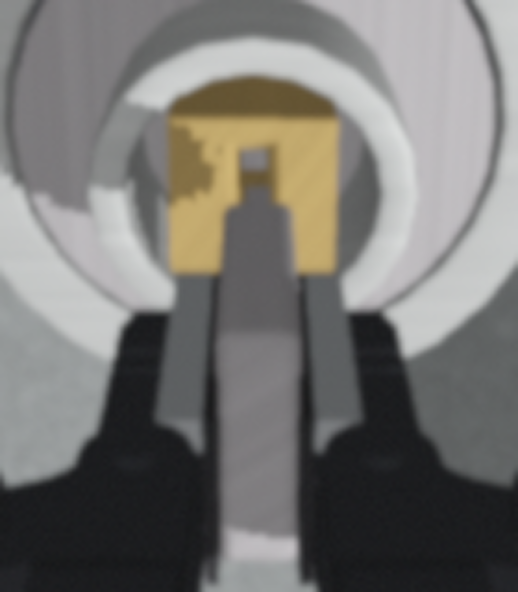

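play_rows(
  deltas=[
    [[0,0,0.004],0],
    [[0,0,0.008],0],
    [[0,0,0.011],0],
    [[0,0,0.014],0],
    [[0,0,0.016],0],
  ],
)

```text
time_s: 15.75
tcp_pos: [538.6, 219.6, 157.3]
eef_rot: [-0.088, 0.996, -0.002, -0.0]
ft_force: [0.6, -1.3, 0.9]
width: 9.0
```

Run:
```python
from h import *
from cell import r
s=r.get_state(); st(s); print(delta(s,(538.6,219.8,135),-169.85),s["torque"])
```

```text
t 15.75 q [0.18, 0.69, -1.06, 1.72, 0.66, 1.14, 0.67] tcp [538.6, 219.6, 157.3] F [0.6, -1.3, 0.9] w 9.0
([-0.0, 0.0003, 0.0223], np.float64(0.0), np.float64(-169.85)) [-0.3675749  -0.04468109 -0.01397719]
```

play_rows(
  deltas=[
    [[0,0,0.003],0],
    [[0,0,0.006],0],
    [[0,0,0.009],0],
    [[0,0,0.012],0],
    [[0,0,0.012],0],
  ],
)

```text
time_s: 16.25
tcp_pos: [538.9, 219.5, 145.0]
eef_rot: [-0.088, 0.996, -0.002, 0.0]
ft_force: [3.0, -0.6, -2.2]
width: 9.3
```

Run:
```python
from h import *
from cell import r
s=r.get_state(); st(s); print(delta(s,(538.6,219.8,135),-169.85),s["torque"])
```

```text
t 16.25 q [0.18, 0.71, -1.05, 1.73, 0.68, 1.12, 0.66] tcp [538.9, 219.5, 145.0] F [3.0, -0.6, -2.2] w 9.3
([0.0003, 0.0004, 0.01], np.float64(-0.01), np.float64(-169.86)) [-0.0231847  -0.65915133  0.01443786]
```

play_rows(
  deltas=[
    [[0,0,0.003],0],
    [[0,0,0.006],0],
    [[0,0,0.009],0],
    [[0,0,0.012],0],
    [[0,0,0.012],0],
  ],
)

```text
time_s: 16.75
tcp_pos: [539.2, 219.6, 134.6]
eef_rot: [-0.088, 0.996, -0.002, 0.001]
ft_force: [-2.3, -5.2, 17.9]
width: 8.6
```

Run:
```python
from h import *
from cell import r
c=snap(r,"wrist","w13");s=r.get_state(); st(s); print(delta(s,(538.6,219.8,135),-169.85),s["torque"])
d=snap(r,"scene","s13")
p=d["pixels"][140:260,280:400,::-1]; q=c["pixels"][170:350,190:370,::-1]
cv2.imwrite("pics/sw13.png",np.hstack([cv2.resize(a,(400,400),interpolation=cv2.INTER_CUBIC) for a in (p,q)]))
```

```text
t 16.8 q [0.17, 0.72, -1.04, 1.74, 0.69, 1.1, 0.65] tcp [539.2, 219.6, 134.6] F [-2.0, -4.3, 16.9] w 9.2
([0.0006, 0.0003, -0.0004], np.float64(-0.02), np.float64(-169.87)) [-1.09152615  0.45015543 -0.03356646]
```

View pics/sw13.png

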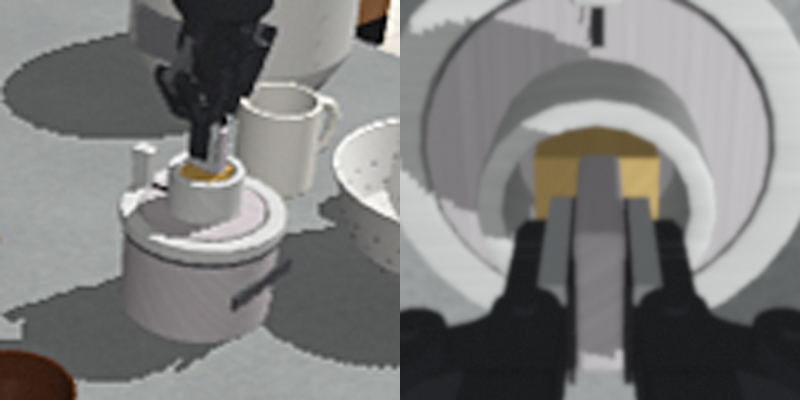

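play_rows(
  deltas=[
    [[0,0,0.001],1.5],
    [[0,0,0.002],-1.5],
    [[0,0,0.002],0],
    [[0,0,0.002],0],
  ],
)

```text
time_s: 17.25
tcp_pos: [539.3, 219.6, 134.6]
eef_rot: [-0.088, 0.996, -0.002, 0.002]
ft_force: [-3.1, -5.6, 19.8]
width: 9.2
```

Run:
```python
from h import *
from cell import r
c=snap(r,"wrist","w14");s=r.get_state(); st(s); print(delta(s,(538.6,219.8,135),-169.85),s["torque"])
a=np.load("w12.npz")["pixels"]
cv2.imwrite("pics/w14c.png",np.hstack([cv2.resize(x[190:350,220:340,::-1],None,fx=3.2,fy=3.2,interpolation=cv2.INTER_CUBIC) for x in (a,c["pixels"])]))
```

```text
t 17.3 q [0.17, 0.72, -1.04, 1.74, 0.7, 1.1, 0.65] tcp [539.3, 219.6, 134.6] F [-3.0, -6.4, 20.6] w 8.9
([0.0007, 0.0003, -0.0004], np.float64(-0.04), np.float64(-169.89)) [-1.38629394  0.7381617   0.039469  ]
```

View pics/w14c.png

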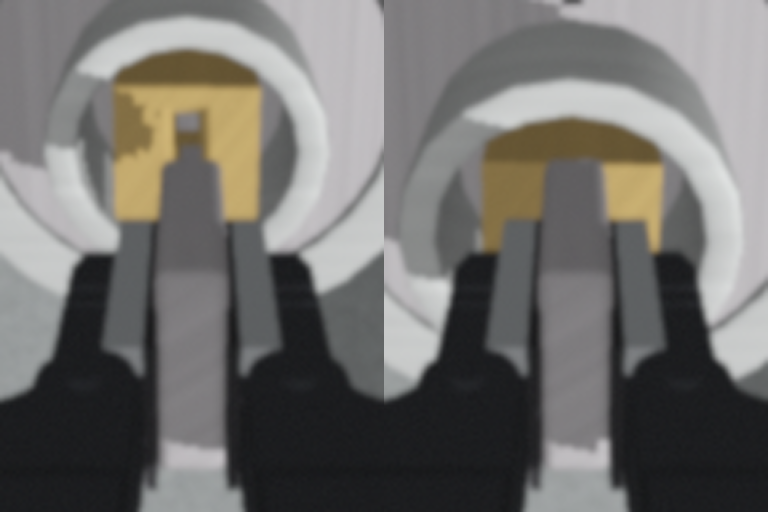

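play_rows(
  deltas=[
    [[0,0,0.001],4],
    [[0,0,0.001],9],
    [[0,0,0.001],14],
    [[0,0,0.001],19],
    [[0,0,0.001],24],
    [[0,0,0.001],30],
    [[0,0,0.001],36],
    [[0,0,0.001],42],
    [[0,0,0.001],42],
  ],
)

```text
time_s: 18.2
tcp_pos: [539.3, 218.8, 134.7]
eef_rot: [0.277, 0.961, -0.002, 0.003]
ft_force: [-1.1, -5.2, 14.0]
width: 9.4
```

Run:
```python
from h import *
from cell import r
c=snap(r,"wrist","w15");s=r.get_state(); st(s); print(delta(s,(538.7,219.7,135),100.1),s["torque"])
cv2.imwrite("pics/w15c.png",cv2.resize(c["pixels"][150:350,180:380,::-1],None,fx=2.9,fy=2.9,interpolation=cv2.INTER_CUBIC))
```

```text
t 18.25 q [0.08, 0.64, -0.84, 1.75, 0.57, 1.01, 0.03] tcp [539.3, 218.8, 134.7] F [-1.4, -5.6, 14.6] w 9.1
([0.001, 0.0004, -0.0003], np.float64(47.93), np.float64(148.03)) [-1.27950568  0.52715915  0.0482294 ]
```

View pics/w15c.png

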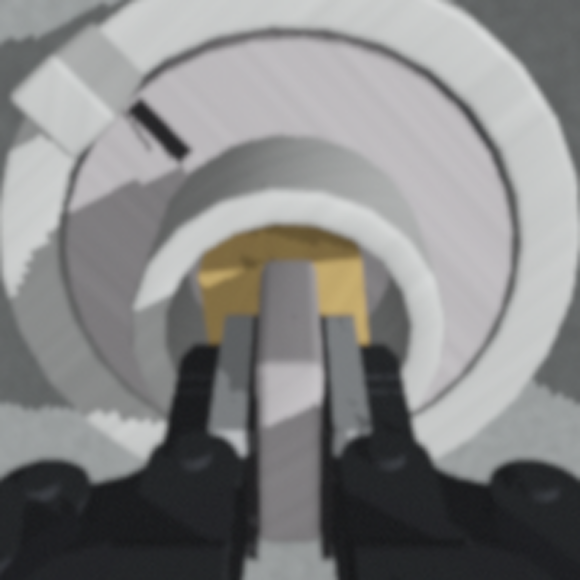

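play_rows(
  deltas=[
    [[0.0003,0,0.001],5],
    [[0.0005,0,0.001],11],
    [[0.0005,0,0.001],17],
    [[0.0005,0,0.001],23],
    [[0.0005,0,0.001],29],
    [[0.0005,0,0.001],35],
    [[0.0005,0,0.001],41],
    [[0.0005,0,0.001],47],
    [[0.0005,0,0.001],51],
    [[0.0005,0,0.001],53],
    [[0.0005,0,0.001],53],
  ],
)

```text
time_s: 19.35
tcp_pos: [539.1, 218.6, 134.7]
eef_rot: [0.676, 0.737, -0.001, 0.005]
ft_force: [-1.1, -4.7, 13.0]
width: 9.0
```

Run:
```python
from h import *
from cell import r
c=snap(r,"wrist","w16");s=r.get_state(); st(s); print(delta(s,(538.7,219.7,135),100.1),s["torque"])
cv2.imwrite("pics/w16c.png",cv2.resize(c["pixels"][150:350,180:380,::-1],None,fx=2.9,fy=2.9,interpolation=cv2.INTER_CUBIC))
```

```text
t 19.4 q [-0.07, 0.58, -0.58, 1.75, 0.4, 0.93, -0.73] tcp [539.1, 218.7, 134.7] F [-1.1, -5.7, 12.2] w 9.2
([0.0011, -0.0003, -0.0003], np.float64(-5.09), np.float64(95.01)) [-1.03080059  0.35171467  0.10346551]
```

View pics/w16c.png

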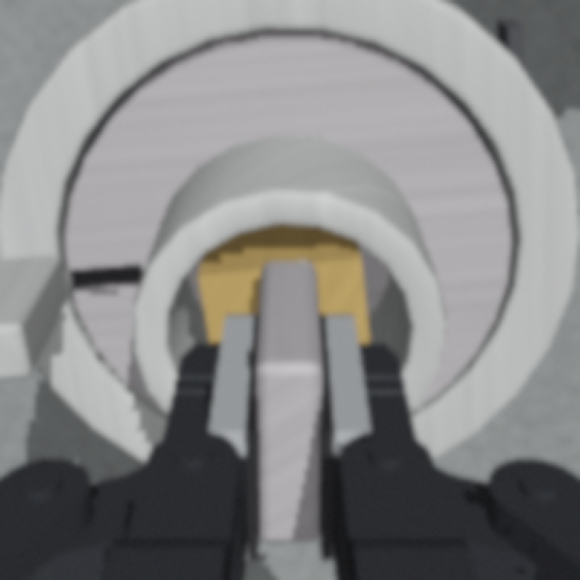

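play_rows(
  deltas=[
    [[0.0005,0,0.001],1],
    [[0.0005,0,0.001],2],
    [[0.0005,0,0.001],3],
    [[0.0005,0,0.001],3],
  ],
)

```text
time_s: 19.8
tcp_pos: [539.0, 218.7, 134.7]
eef_rot: [0.695, 0.719, -0.001, 0.006]
ft_force: [-1.7, -4.2, 13.8]
width: 8.7
```

Run:
```python
from h import *
from cell import r
s=r.get_state(); st(s); print(delta(s,(538.7,219.7,135),100.1),s["torque"])
```

```text
t 19.8 q [-0.07, 0.58, -0.57, 1.75, 0.39, 0.93, -0.77] tcp [539.0, 218.7, 134.7] F [-1.7, -4.2, 13.8] w 8.7
([0.0011, -0.0002, -0.0003], np.float64(-8.12), np.float64(91.98)) [-1.00195761  0.52737866  0.26129282]
```

play_rows(
  deltas=[
    [[0.0005,0,0.001],1],
    [[0.0005,0,0.001],2],
    [[0.0005,0,0.001],2],
  ],
)

```text
time_s: 20.1
tcp_pos: [539.0, 218.6, 134.7]
eef_rot: [0.707, 0.707, -0.001, 0.007]
ft_force: [-2.1, -4.0, 12.6]
width: 8.9
```

Run:
```python
from h import *
from cell import r
c=snap(r,"wrist","w17");s=r.get_state(); st(s); print(delta(s,(538.7,219.7,135),100.1),s["torque"])
snap(r,"scene","s17")
cv2.imwrite("pics/w17c.png",cv2.resize(c["pixels"][150:350,180:380,::-1],None,fx=2.9,fy=2.9,interpolation=cv2.INTER_CUBIC))
```

```text
t 20.15 q [-0.08, 0.57, -0.56, 1.75, 0.38, 0.92, -0.8] tcp [539.0, 218.6, 134.7] F [-1.4, -5.1, 13.2] w 9.0
([0.0011, -0.0003, -0.0003], np.float64(-10.08), np.float64(90.02)) [-1.05138099  0.49945229  0.50991152]
```

View pics/w17c.png

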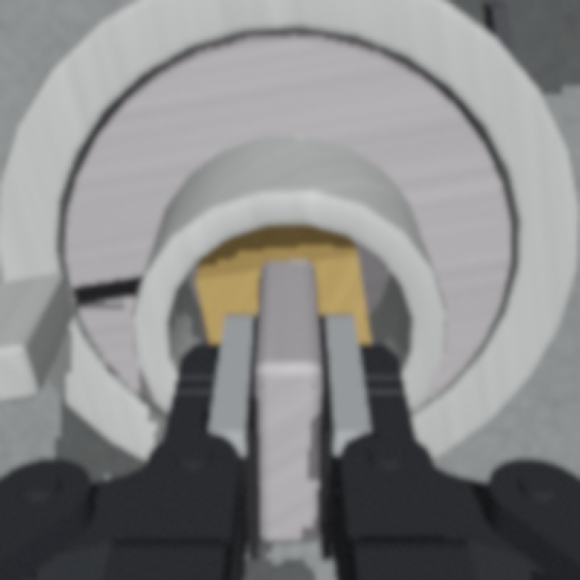

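View pics/s17.png

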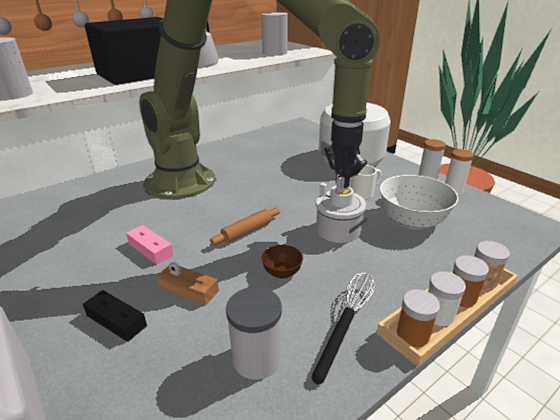

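Run:
```python
from h import *
from cell import r
s=r.get_state(); st(s); print(s["torque"]); print(r.close_job())
```

```text
t 20.2 q [-0.08, 0.57, -0.56, 1.75, 0.38, 0.92, -0.8] tcp [539.0, 218.6, 134.7] F [-2.4, -5.5, 13.7] w 8.9
[-0.9957679   0.47505487  0.50339945]
the job is handed in; nothing more can be done
None
```

I did all three steps in order and handed the job in at 20.2 s, with the key still gripped and turned against its stop.

- **Ring:** I turned it about 54° clockwise until it hit its end stop, where further pushing only raised the force. The wrist pictures show the lug at the locked mark, and it was still there after the key was turned.
- **Key:** I took the rectangular-bow key from the block and pushed it in until the shoulder seated. The tool stopped at 134.6 mm, against 134.8 mm expected for fully home. A wiggle and a 20 N push moved it no further. The pictures showed no slip in the grip.
- **Lock:** I turned the hand about 100° clockwise, a quarter turn plus the roughly 6° of play. In the last 5° the twist on the tool rose from 0.10 to 0.51 N m, well above the 0.17 N m spring, so the plug should be at its stop. I judged this from the twist and the wrist picture, because the lock angle itself can't be read.

The last scene picture shows the spare key still in the block and the bowl, pestle, mug and other items undisturbed. Position estimates of the keyway from different views disagreed by about 2 mm, so I corrected the aim from a closer wrist picture before inserting the key. No check failed.

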